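Click-test the push-button canisters

TASK

Test the three coffee-dose canisters on the rubber mat one after another, starting with the one on the robot's left and ending with the one on its right: press the button on the lid fully down and let go. Stand every canister whose button stays down on the wooden board, and set aside every canister whose button springs back up by standing it in the metal tray. Keep the canisters upright, set them down without dropping them, and leave the mug, the tamper and the steel tumbler where they are.

Things in the scene. Friction and masses are not known exactly. Their poses are not given: they have to be found in the camera images.
- bar_mat: Black ribbed rubber mat, 120 x 340 mm, 4 mm thick, fixed on the counter; the three canisters start in a row on it, along its y axis. Origin at the centre of its underside (z = 0); x along its short side (away from the robot), y along its long side (to the robot's left), z up.
- ready_board: Flat wooden board without rim, 300 mm (its x) x 110 mm (its y), 12 mm thick, fixed, its long side pointing roughly away from the robot. It lies to the left or to the right of the mat. Place for canisters that seal. Origin at the centre of its underside (z = 0), z up.
- reject_tray: Shallow aluminium tray with a low rim and a small wire handle (up to 17 mm out) at each short end, outside 300 mm (its x) x 110 mm (its y), rim 22 mm high, walls 4 mm, floor 4 to 5 mm thick, fixed, its long side pointing roughly away from the robot. It lies on the other side of the mat than the board. Place for canisters that do not seal. Origin at the centre of its underside (z = 0), z up.
- canister_1: The left canister of the row as the robot sees it (1 is at +y, 3 at -y): a loose upright stainless-steel jar with a black lid, 56 mm in diameter (lid 57 mm), 74 mm high without its button, about 0.2 kg. Neighbours stand about 115 mm apart, centre to centre. Origin at the centre of its underside, z up along its axis. Grip it round the steel body, about 45 mm above its underside.
- button_1 (a joint): Travel of canister_1's push button, m: 0 = up, 0.010 = fully down. Spring-loaded: about 2.5 N to start, about 6 N fully down. All three look alike. On a sound canister a hidden catch snaps in at 8 mm and after release the button stays down at about 0.008 for good (nothing lets it up again); on a failed one it springs back to 0. Any number of the three, none included, may be failed.
- button_1_top (a point): Centre of the top face of canister_1's push button (flat white disc, 34 mm in diameter, on the canister's axis, 12 mm above the lid when up, about 4 mm above it when latched).
- canister_2: The middle canister of the row as the robot sees it (1 is at +y, 3 at -y): a loose upright stainless-steel jar with a black lid, 56 mm in diameter (lid 57 mm), 74 mm high without its button, about 0.2 kg. Neighbours stand about 115 mm apart, centre to centre. Origin at the centre of its underside, z up along its axis. Grip it round the steel body, about 45 mm above its underside.
- button_2 (a joint): Travel of canister_2's push button, m: 0 = up, 0.010 = fully down. Spring-loaded: about 2.5 N to start, about 6 N fully down. All three look alike. On a sound canister a hidden catch snaps in at 8 mm and after release the button stays down at about 0.008 for good (nothing lets it up again); on a failed one it springs back to 0. Any number of the three, none included, may be failed.
- button_2_top (a point): Centre of the top face of canister_2's push button (flat white disc, 34 mm in diameter, on the canister's axis, 12 mm above the lid when up, about 4 mm above it when latched).
- canister_3: The right canister of the row as the robot sees it (1 is at +y, 3 at -y): a loose upright stainless-steel jar with a black lid, 56 mm in diameter (lid 57 mm), 74 mm high without its button, about 0.2 kg. Neighbours stand about 115 mm apart, centre to centre. Origin at the centre of its underside, z up along its axis. Grip it round the steel body, about 45 mm above its underside.
- button_3 (a joint): Travel of canister_3's push button, m: 0 = up, 0.010 = fully down. Spring-loaded: about 2.5 N to start, about 6 N fully down. All three look alike. On a sound canister a hidden catch snaps in at 8 mm and after release the button stays down at about 0.008 for good (nothing lets it up again); on a failed one it springs back to 0. Any number of the three, none included, may be failed.
- button_3_top (a point): Centre of the top face of canister_3's push button (flat white disc, 34 mm in diameter, on the canister's axis, 12 mm above the lid when up, about 4 mm above it when latched).
- cup: Bystander: white ceramic mug, 74 mm across, 60 mm high, its handle to +y of its own frame; stands beyond the mat. Origin at the centre of its underside.
- tamper: Bystander: steel coffee tamper, 54 mm across the foot, 72 mm high; stands beyond the mat. Origin at the centre of its underside.
- tumbler: Bystander: plain steel tumbler, 72 mm across, 85 mm high; stands beyond the mat. Origin at the centre of its underside.
Not all that is in view belongs to the job. Leave any orange or purple look-alike of the canister_3 alone.

How it is judged:
By the outcome, as a careful person would: the job done as asked, in the order asked, and still so for the second after the job is handed in, with the robot touching nothing.
It also fails if it takes over 70 s, if anything falls off the work surface, if the arm or the gripper's body presses on something with over 40 N, if the wrist force passes 120 N, or if a joint passes its speed limit or range.

ROBOT

A 7-joint arm with a two-finger parallel gripper is mounted at the origin on the work surface. World frame = base frame: x ahead of the robot, y to its left, z up, the work surface at z = 0. Lengths are in m, angles in rad, forces in N, time in s.
With the tool pointing down it reaches from about 0.425 to 0.925 m from the base axis. Payload 6.8 kg.
Tool frame: the origin (TCP) lies on the mounting face of the last link; the fingertips stand 173 mm ahead of it and the grasp point (between the pads) lies 155 mm ahead of it; z points along the fingers, y is the direction in which the jaws open and shut (so a half turn about z gives the same grasp; the last joint's range is limited). The gripper opens to 85 mm and grips with 20 to 120 N. Pads are 22 mm wide; open, the fingers measure 114 mm over their backs; the gripper's body (76 mm by 85 mm) begins 54 mm behind the grasp point. The pads swing forward as they close: fully open they stand 13 mm farther back than shut.
Start: joints at [1.145, 0.477, 0.022, 1.555, -0.011, 1.109, -0.083], TCP at [0.211, -0.641, 0.405] pointing down, gripper open.
Joint ranges: [-2.96, 2.96], [-0.34, 2.1], [-1.41, 1.46], [0.24, 2.44], [-1.37, 4.51], [0.17, 1.92], [-2.96, 2.96]. Speed limits (rad/s): [2.39, 2.39, 3.14, 3.14, 3.14, 3.14, 3.14].

INTERFACE

Orientations are given as a unit quaternion [w, x, y, z].
In Python, from station import sensors, read_camera, bot gives the robot as it stands. The module is installed in compiled form; this text tells all that it offers.
- The arm moves only by the tool play_rows, never from a script. Its argument "commands" is a list of rows, each a list of 4 numbers: the shift along the tool's x, y, z in m, then the turn about the tool's z in degrees. A call has 1 to 20 rows; each row shifts and turns the commanded pose from where the row before left it, along the tool's axes as they then stand; what a row does not reach is not made up. A row lasts 1/10 s, in which the tool goes at most 50 mm and 8.59 degrees, less where a joint would pass 70% of its speed; a pose out of reach is approached as far as the arm can. A call with a gripper value outside its range is refused whole. "claw" is the finger opening in m, from 0 to 0.0854, set as the call begins (left out, the last holds). The fingers move at their own pace and stop on an object; "force" is the grip in N (left out, the last holds). Time passes only in rows, so rows that do not move let the fingers close. It gives the time, the measured TCP pose, the force and the opening at its end, in the units of the state.
- sensors.get_obs(): the state, without advancing time (a new reading comes with each control period).
- read_camera(name): name is "scene" or "top"; returns a dict with "frame" (384x512x3 uint8, blue, green, red), "depth" (384x512 float32, m along the optical axis (not along the pixel's ray), 0 where there is no reading), "fx", "fy", "cx", "cy" (pixels), "rvec" (rotation vector, rad) and "tvec" (3), from world to camera coordinates, as OpenCV has them. Camera axes: x right, y down, z forward; pixel columns grow to the right and rows downward; lengths in m; the calibration is good to about 2 mm. A picture is of the moment at which its call begins.
- bot.hand_in(): hands the job in, once; it reports no verdict.
The state is a dict: "t": time; "q": joint angles; "joint_vel": joint speeds; "joint_torque": joint torques, N m; "eef_pos": TCP position; "tool_rot": TCP orientation; "contact_force": force on the tool from outside, world axes, zero at the start; "torque": the same for the moment, N m; "gripper_width": opening from 0.0 (shut) to 1.0 (fully open).
Only numpy, scipy, OpenCV 4.12 (cv2) and the standard library are available. Lean on these libraries where they do the work, as an engineer would, in place of code of your own. Each camera call takes 0.05 s, during which the arm holds its last target.

## Working session

There is one attempt and no reset: what is moved stays moved. The work goes in short steps, Python scripts to look and compute and a tool call to move; the robot and the scene stay as the last step left them, time stands still between calls to the robot, and variables do not carry over. Pictures are saved under pics/ and viewed, and the job is handed in when it is done.

Besides the shell and the picture viewer there is one more tool, called as name(argument=value, ...), one argument or row to a line, values as JSON. play_rows: Moves the arm, as the interface text tells. Its arguments: {"type":"object","properties":{"commands":{"type":"array"},"claw":{"type":"number"},"force":{"type":"number"}},"required":["commands"]}

```bash
mkdir -p pics; ls; python3 - <<'E'
from station import sensors, read_camera, bot
import cv2,numpy as np
print(sensors.get_obs())
for n in ("scene","top"):
    c=read_camera(n); cv2.imwrite(f"pics/{n}0.png",c["frame"]); np.savez(f"{n}0.npz",**c)
    print(n,c["fx"],c["cx"],c["cy"],c["rvec"],c["tvec"])
E
```

```text
pics
{'t': 0.0, 'q': array([ 1.14490589,  0.47777806,  0.02237969,  1.5564667 , -0.01149591,
        1.10928251, -0.08312389]), 'joint_vel': array([ 0.00129879,  0.00076256,  0.00080789, -0.00055878,  0.00233227,
        0.000833  ,  0.00036745]), 'joint_torque': array([-8.60851674e-05, -5.96448183e+01,  1.60806946e+00, -2.81192994e+01,
        1.25661868e-02,  9.41758510e-03,  1.76048854e-05]), 'eef_pos': array([ 0.21081486, -0.64093912,  0.40373454]), 'tool_rot': array([-8.75951964e-04,  9.87405148e-01,  1.58209540e-01, -2.19190243e-04]), 'contact_force': array([-0.21232875,  0.33077703,  0.56993934]), 'torque': array([ 0.03672723, -0.00737665,  0.06733714]), 'gripper_width': 0.9985791841937193}
scene 348.8675666285008 251.63531289440652 193.81718719859674 [ 1.49419225  1.99107116 -0.8919024 ] [ 0.15751503 -0.30040389  1.19217915]
top 359.37149696907966 254.3742625670933 188.06159094105615 [ 2.14843093 -2.12350562  0.19469019] [-0.00392787  0.57604308  0.85557537]
```

View pics/scene0.png

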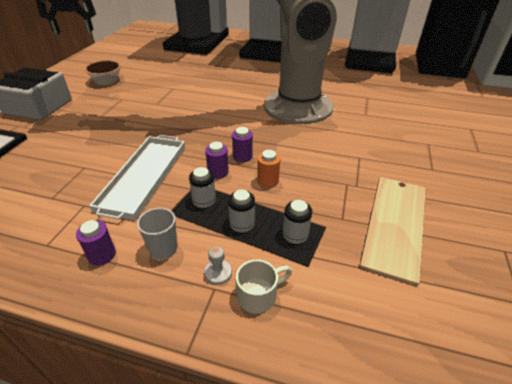

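View pics/top0.png

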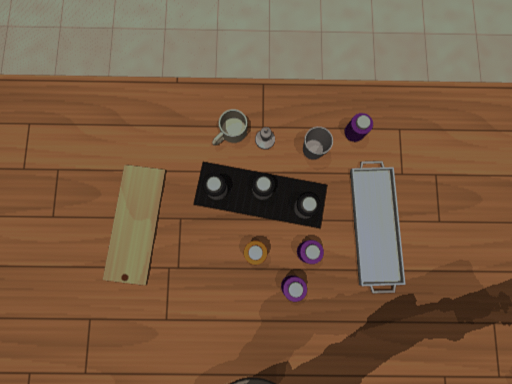

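The top view shows the board on the robot's left (px 135,225) and the tray on its right (377,226). The canisters are at (215,185), (263,184) and (308,205). Orange and purple decoys are at (256,252), (312,252), (295,289) and (360,126). Next I measure positions.

```bash
cat > h.py <<'E'
import cv2,numpy as np
def cloud(c):
    R,_=cv2.Rodrigues(np.array(c["rvec"],float)); t=np.array(c["tvec"],float).reshape(3)
    d=np.array(c["depth"],float); v,u=np.mgrid[:d.shape[0],:d.shape[1]]
    P=np.stack([(u-c["cx"])/c["fx"]*d,(v-c["cy"])/c["fy"]*d,d],-1)
    W=(P-t)@R; W[d==0]=np.nan
    return W
def ray(c,u,v,z):
    R,_=cv2.Rodrigues(np.array(c["rvec"],float)); t=np.array(c["tvec"],float).reshape(3)
    o=-R.T@t; r=R.T@np.array([(u-c["cx"])/c["fx"],(v-c["cy"])/c["fy"],1]); return o+r*(z-o[2])/r[2]
def discs(c):
    """white disc blobs"""
    f=c["frame"].astype(int); W=cloud(c)
    m=((f.min(2)>140)&(f.max(2)-f.min(2)<50)&(W[...,2]>.05)&(W[...,2]<.25)).astype(np.uint8)
    n,l,s,ce=cv2.connectedComponentsWithStats(m)
    out=[]
    for i in range(1,n):
        if s[i,4]<40: continue
        w=W[l==i]; z=np.nanmedian(w[:,2])
        out.append((ce[i].round(1),s[i,4],np.nanmedian(w,0).round(4),ray(c,*ce[i],z).round(4)))
    return out
E
python3 - <<'E'
from h import *
for n in ("top","scene"):
    c=dict(np.load(n+"0.npz")); W=cloud(c)
    print(n)
    for o in discs(c): print(*o)
c=dict(np.load("top0.npz")); W=cloud(c); f=c["frame"].astype(int)
# board, tray, mat regions by height
Z=W[...,2]
print("table z",np.nanmedian(Z[300:340,50:100]), "board",W[225,135],"tray floor",W[226,377],"mat",W[200,240])
b,g,r=f[...,0],f[...,1],f[...,2]
for nm,m in (("board",(Z>.006)&(Z<.02)&(r>150)&(np.arange(512)<180)),("mat",(f.max(2)<50)&(Z<.012)&(np.arange(384)[:,None]>150)&(np.arange(384)[:,None]<240)&(np.arange(512)>180)&(np.arange(512)<340)),("tray",(np.arange(512)>345)&(np.arange(512)<410)&(np.arange(384)[:,None]>155)&(np.arange(384)[:,None]<300)&((Z>.012)|((r-b<15)&(r>90))))):
    w=W[m][:,:2]; w=w[np.isfinite(w).all(1)]
    m8=cv2.morphologyEx(m.astype(np.uint8),cv2.MORPH_OPEN,np.ones((3,3)))
    w=W[m8>0][:,:2]
    print(nm,m8.sum(),cv2.minAreaRect((w*1000).astype(np.float32)))
for (u,v) in ((233,126),(265,139),(318,143),(360,126),(256,252),(312,252),(295,289)):
    print((u,v),W[v,u].round(3))
E
```

```text
top
scene
[241.6 130. ] 69 [ 0.3356 -0.0946  0.0851] [ 0.3355 -0.0941  0.0851]
[215.6 145.1] 80 [ 0.4218 -0.1342  0.0853] [ 0.4212 -0.1343  0.0853]
[268.8 153.5] 86 [4.188e-01 4.000e-04 8.530e-02] [4.191e-01 3.000e-04 8.530e-02]
[200.3 171.7] 104 [ 0.5357 -0.1274  0.0895] [ 0.5355 -0.1272  0.0895]
[241.  194.7] 131 [ 0.5834 -0.0177  0.0894] [ 0.583  -0.0175  0.0894]
[298.6 205.3] 147 [0.5809 0.1022 0.0892] [0.581  0.1021 0.0892]
[ 89.  226.4] 175 [ 0.7445 -0.2669  0.0854] [ 0.7442 -0.2668  0.0854]
[216.  252.7] 87 [ 0.7245 -0.0197  0.0678] [ 0.7232 -0.0213  0.0678]
[260.4 277.2] 263 [0.7447 0.0736 0.0589] [0.7455 0.0683 0.0589]
table z -0.0009547111899448554 board [0.48249598 0.3088113  0.01014591] tray floor [ 0.48750359 -0.31858023  0.00440023] mat [5.52166434e-01 3.99910894e-02 8.60849496e-05]
board 0 ((0.0, 0.0), (0.0, 0.0), 0.0)
mat 4073 ((567.9844970703125, -13.648849487304688), (337.9047546386719, 118.25346374511719), 79.93387603759766)
tray 4866 ((490.2613220214844, -319.77410888671875), (330.7200927734375, 95.30648040771484), 8.30521297454834)
(233, 126) [0.755 0.062 0.005]
(265, 139) [ 0.704 -0.023  0.052]
(318, 143) [ 0.712 -0.17  -0.001]
(360, 126) [ 0.731 -0.26   0.084]
(256, 252) [ 0.418 -0.002  0.085]
(312, 252) [ 0.419 -0.134  0.083]
(295, 289) [ 0.335 -0.093  0.086]
```

```bash
python3 - <<'E'
from h import *
c=dict(np.load("top0.npz")); f=c["frame"]
a=cv2.resize(f[150:300,90:190],None,fx=4,fy=4,interpolation=cv2.INTER_NEAREST)
b=cv2.resize(f[150:300,330:430],None,fx=4,fy=4,interpolation=cv2.INTER_NEAREST)
cv2.imwrite("pics/z1.png",np.hstack([a,b]))
W=cloud(c)
g=f.astype(int)
m=((g.min(2)>110)&(g.max(2)-g.min(2)<50)&(W[...,2]>.05)&(W[...,2]<.25)).astype(np.uint8)
n,l,s,ce=cv2.connectedComponentsWithStats(m)
for i in range(1,n):
    if s[i,4]>40: print(ce[i].round(1),s[i,4],np.nanmedian(W[l==i],0).round(4),ray(c,*ce[i],.09).round(4))
print(g[225,135],g[225,115:122].tolist())
bd=((g[...,2]>90)&(g[...,1]>0.72*g[...,2])&(g[...,0]<.75*g[...,2])).astype(np.uint8); bd[:,180:]=0;bd[:150]=0
bd=cv2.morphologyEx(bd,cv2.MORPH_OPEN,np.ones((3,3)))
ct=max(cv2.findContours(bd,0,1)[0],key=cv2.contourArea)
P=np.array([ray(c,*p[0],.012)[:2]*1000 for p in ct],np.float32); print(cv2.minAreaRect(P),cv2.boxPoints(cv2.minAreaRect(P)))
E
```

```text
[363.4 121.4] 119 [ 0.7437 -0.2689  0.0853] [ 0.7412 -0.2669  0.09  ]
[213.4 183.4] 135 [0.58   0.1025 0.0892] [0.5792 0.1019 0.09  ]
[263.1 183.5] 129 [ 0.5814 -0.0176  0.0892] [ 0.5806 -0.0177  0.09  ]
[309.  203.8] 132 [ 0.5322 -0.1281  0.0891] [ 0.5326 -0.1279  0.09  ]
[312.4 251.8] 145 [ 0.4192 -0.1343  0.0848] [ 0.4196 -0.1342  0.09  ]
[255.  252.5] 146 [ 0.4165 -0.      0.0849] [ 0.4166 -0.      0.09  ]
[295.4 289.6] 156 [ 0.3324 -0.0937  0.0852] [ 0.3336 -0.0936  0.09  ]
[ 91 133 137] [[85, 123, 137], [86, 126, 137], [87, 126, 137], [86, 125, 136], [88, 129, 137], [92, 132, 137], [93, 135, 137]]
((487.99993896484375, 310.8981628417969), (110.31535339355469, 300.6647033691406), 83.85606384277344) [[332.62775 272.14685]
 [631.5655  239.96777]
 [643.37213 349.64948]
 [344.4344  381.82855]]
```

View pics/z1.png

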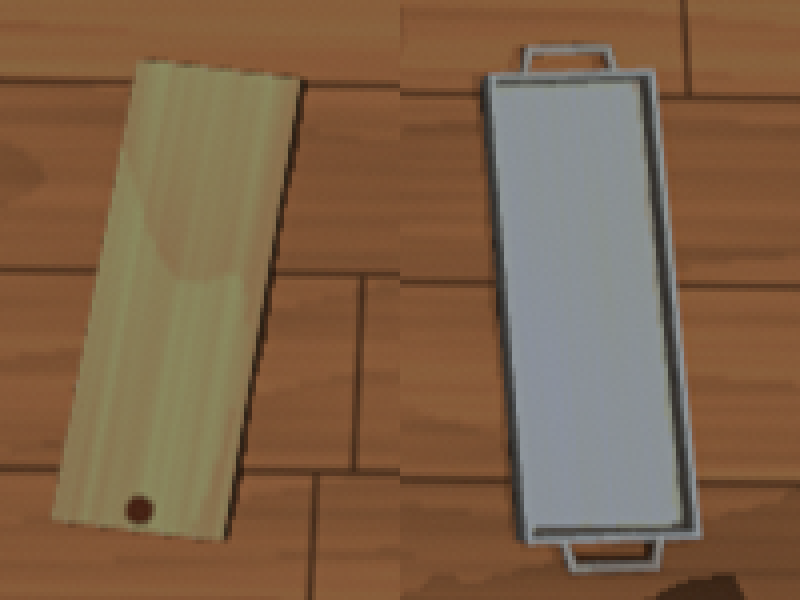

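play_rows(
  commands=[
    [0,0,0,6.1],
    [0,0,0,6.1],
    [0,0,0,6],
    [0.0217,-0.0437,0,0],
    [0.0217,-0.0437,0,0],
    [0.0217,-0.0437,0,0],
    [0.0217,-0.0437,0,0],
    [0.0217,-0.0437,0,0],
    [0.0217,-0.0437,0,0],
    [0.0217,-0.0437,0,0],
    [0.0217,-0.0437,0,0],
    [0.0217,-0.0437,0,0],
    [0.0217,-0.0437,0,0],
    [0.0217,-0.0437,0,0],
    [0.0217,-0.0437,0,0],
    [0.0217,-0.0437,0,0],
    [0.0217,-0.0437,0,0],
    [0.0217,-0.0437,0,0],
    [0.0217,-0.0437,0,0],
    [0.0217,-0.0437,0,0],
  ],
  claw=0,
  force=30,
)

```text
t: 2.1
eef_pos: [0.5802, 0.1034, 0.4044]
tool_rot: [0.0, 1.0, -0.0, -0.0]
contact_force: [1.2, -0.5, 0.3]
gripper_width: 0.004
```

```bash
python3 - <<'E'
from h import *
c=dict(np.load("top0.npz"))
q=[(351.75,168.25),(393.75,167.5),(405.25,284.5),(361,285.25)]
P=np.array([ray(c,u-.5,v-.5,.022)[:2]*1000 for u,v in q],np.float32);print(P,P.mean(0),cv2.minAreaRect(P))
E
```

```text
[[ 638.3006  -251.71422]
 [ 641.7984  -362.78745]
 [ 342.8502  -374.93237]
 [ 339.9572  -264.2029 ]] [ 490.72662 -313.40924] ((490.57537841796875, -313.32330322265625), (300.2085876464844, 111.12366485595703), 2.3263919353485107)
```

play_rows(
  commands=[
    [0,0.0014,0.045,0],
    [0,0,0.045,0],
    [0,0,0.04,0],
    [0,0,0.007,0],
    [0,0,0,0],
    [0,0,0.003,0],
    [0,0,0.003,0],
    [0,0,0.003,0],
    [0,0,0,0],
  ],
)

```text
t: 3.0
eef_pos: [0.5806, 0.1005, 0.2601]
tool_rot: [-0.0, 1.0, -0.0, 0.002]
contact_force: [1.3, -0.8, 4.9]
gripper_width: 0.001
```

play_rows(
  commands=[
    [0,0,0.003,0],
    [0,0,0.003,0],
    [0,0,0.001,0],
    [0,0,0.001,0],
    [0,0,0,0],
  ],
)

```text
t: 3.5
eef_pos: [0.5809, 0.1006, 0.2534]
tool_rot: [-0.0, 1.0, -0.0, 0.002]
contact_force: [-1.8, -1.5, 17.1]
gripper_width: 0.001
```

play_rows(
  commands=[
    [0,0,-0.01,0],
    [0,0,-0.045,0],
    [0,0,0,0],
  ],
)

```text
t: 3.8
eef_pos: [0.5814, 0.1011, 0.3108]
tool_rot: [-0.001, 1.0, 0.0, 0.004]
contact_force: [0.1, 0.6, -0.1]
gripper_width: 0.003
```

```bash
cat > look.py <<'E'
import sys
from station import sensors, read_camera
from h import *
k=sys.argv[1]
for n in sys.argv[2:]:
    c=read_camera(n); cv2.imwrite(f"pics/{n}{k}.png",c["frame"]); np.savez(f"{n}{k}.npz",**c)
    f=c["frame"].astype(int); W=cloud(c)
    m=((f.min(2)>(140 if n=="scene" else 110))&(f.max(2)-f.min(2)<50)&(W[...,2]>.05)&(W[...,2]<.25)).astype(np.uint8)
    N,l,s,ce=cv2.connectedComponentsWithStats(m)
    print(n)
    for i in range(1,N):
        if s[i,4]>40: print(ce[i].round(1),s[i,4],np.nanmedian(W[l==i],0).round(4))
o=sensors.get_obs(); print(o["t"],o["eef_pos"].round(4),o["contact_force"].round(1),o["gripper_width"],o["q"].round(2))
E
python3 look.py 1 scene
```

```text
scene
[22.2 88.1] 115 [ 0.3218 -0.7914  0.0976]
[268.2 153.7] 74 [ 0.4219 -0.0008  0.0853]
[197.7 172.7] 60 [ 0.54   -0.1317  0.0892]
[298.7 207.6] 129 [0.5794 0.1028 0.0815]
[155.5 223.7] 119 [ 0.706  -0.1467  0.084 ]
[ 88.9 226.5] 184 [ 0.7447 -0.2666  0.0855]
[216.1 252.7] 95 [ 0.7243 -0.0191  0.0677]
[259.3 275.9] 313 [0.741  0.0682 0.0587]
3.85 [0.5806 0.1007 0.3086] [ 0.2  0.  -0.4] -0.0009248969413929315 [-0.02  0.47 -0.33  1.84  0.19  0.87 -2.02]
```

View pics/scene1.png

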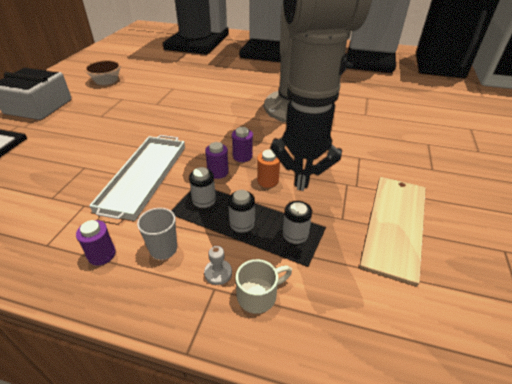

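Canister 1's button is at z≈0.0815, down from 0.0892 before the press, so it latched and the canister is sound. The press force reached 17 N. Next is canister 2.

play_rows(
  commands=[
    [0.001,0.0394,0,0],
    [0,0.0394,0,0],
    [0,0.0394,0,0],
    [0,0,0.035,0],
    [0,0,0.005,0],
    [0,0,0,0],
    [0,0,0.003,0],
    [0,0,0.003,0],
    [0,0,0.003,0],
    [0,0,0.003,0],
    [0,0,0.002,0],
    [0,0,0,0],
  ],
)

```text
t: 5.05
eef_pos: [0.5809, -0.0193, 0.2539]
tool_rot: [0.002, 1.0, -0.001, 0.0]
contact_force: [-7.9, -5.7, 22.9]
gripper_width: 0.001
```

play_rows(
  commands=[
    [0,0,-0.01,0],
    [0,0,-0.045,0],
    [0,0,0,0],
  ],
)

```text
t: 5.35
eef_pos: [0.5828, -0.0168, 0.3116]
tool_rot: [-0.001, 1.0, 0.0, 0.005]
contact_force: [0.7, 0.7, 0.3]
gripper_width: -0.0
```

```bash
python3 look.py 2 scene
```

```text
scene
[22.1 88.1] 113 [ 0.3216 -0.7974  0.0973]
[270.  154.1] 58 [0.421  0.0034 0.0851]
[241.4 193.8] 105 [ 0.5807 -0.0166  0.0896]
[298.6 208.1] 153 [0.5807 0.103  0.0814]
[148.1 229.6] 63 [ 0.7227 -0.1568  0.0841]
[ 88.9 226.5] 186 [ 0.7447 -0.2665  0.0852]
[216.  252.6] 99 [ 0.7244 -0.0201  0.0679]
[259.1 280.8] 231 [0.7566 0.0776 0.0587]
5.4 [ 0.582  -0.0169  0.3095] [ 0.2  0.3 -0.5] 0.0038274801740346273 [ 0.17  0.45 -0.31  1.85  0.18  0.86 -1.8 ]
```

View pics/scene2.png

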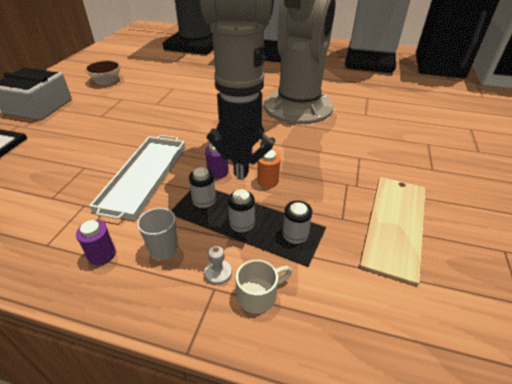

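Canister 2's button is back at z≈0.0896, and the 23 N press had it at the bottom stop, so it failed. Next is canister 3.

play_rows(
  commands=[
    [-0.016,0.0369,0,0],
    [-0.016,0.0369,0,0],
    [-0.016,0.0369,0,0],
    [0,0,0.035,0],
    [0,0,0.005,0],
    [0,0,0,0],
    [0,0,0.003,0],
    [0,0,0.003,0],
    [0,0,0.003,0],
    [0,0,0.003,0],
    [0,0,0.002,0],
    [0,0,0,0],
  ],
)

```text
t: 6.6
eef_pos: [0.5336, -0.1278, 0.2535]
tool_rot: [-0.0, 1.0, 0.001, 0.001]
contact_force: [1.1, 2.5, 8.3]
gripper_width: -0.003
```

play_rows(
  commands=[
    [0,0,-0.01,0],
    [0,0,-0.045,0],
    [0,0,0,0],
  ],
)

```text
t: 6.9
eef_pos: [0.5344, -0.1292, 0.3124]
tool_rot: [0.001, 1.0, -0.0, 0.004]
contact_force: [0.9, -0.1, 0.6]
gripper_width: 0.001
```

```bash
python3 look.py 3 scene
```

```text
scene
[22.2 88.2] 108 [ 0.322  -0.7919  0.0979]
[241.9 130. ] 76 [ 0.3352 -0.0935  0.0853]
[215.7 145.3] 86 [ 0.4223 -0.1335  0.0852]
[268.8 153.9] 75 [0.4213 0.0006 0.0852]
[201.  171.1] 84 [ 0.5333 -0.126   0.0896]
[241.1 194.9] 119 [ 0.5833 -0.0174  0.0892]
[298.4 208.1] 152 [0.5812 0.1023 0.0815]
[154.2 223.4] 124 [ 0.7073 -0.148   0.0842]
[ 88.9 226.5] 183 [ 0.7447 -0.266   0.0854]
[216.  252.6] 96 [ 0.7244 -0.0197  0.0679]
[260.  276.8] 286 [0.7428 0.0716 0.0588]
6.95 [ 0.5335 -0.1292  0.3103] [ 0.4  0.4 -0.9] -0.00034361222106424723 [ 0.36  0.4  -0.3   1.93  0.16  0.83 -1.59]
```

View pics/scene3.png

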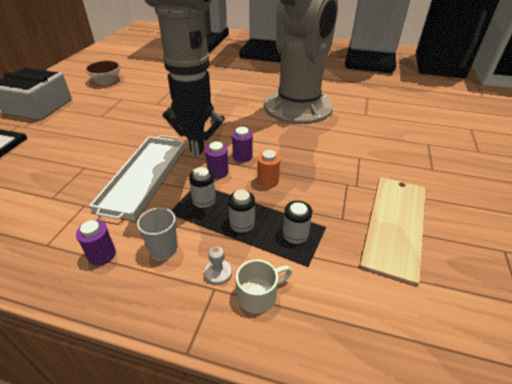

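Canister 3's button is back up at 0.0896, but the press only reached 8 N. I'll press it again, harder, so the reading is certain.

play_rows(
  commands=[
    [0,0.0,0.035,0],
    [0,0,0.005,0],
    [0,0,0,0],
    [0,0,0.003,0],
    [0,0,0.003,0],
    [0,0,0.003,0],
    [0,0,0.003,0],
    [0,0,0.003,0],
    [0,0,0.001,0],
    [0,0,0,0],
  ],
)

```text
t: 7.95
eef_pos: [0.5335, -0.1286, 0.2533]
tool_rot: [0.0, 1.0, 0.0, 0.001]
contact_force: [-3.2, -0.3, 16.5]
gripper_width: -0.0
```

play_rows(
  commands=[
    [0,0,-0.01,0],
    [0,0,-0.046,0],
    [0,0,0,0],
  ],
)

```text
t: 8.25
eef_pos: [0.5347, -0.1286, 0.3123]
tool_rot: [0.001, 1.0, 0.0, 0.004]
contact_force: [1.4, 0.5, -0.5]
gripper_width: 0.002
```

```bash
python3 look.py 4 scene
```

```text
scene
[22.  88.2] 112 [ 0.3226 -0.7946  0.0975]
[241.9 129.9] 75 [ 0.3359 -0.0933  0.0854]
[215.8 145.3] 86 [ 0.4224 -0.1338  0.0853]
[268.7 153.9] 74 [0.4212 0.0005 0.0853]
[201.1 171.1] 85 [ 0.5323 -0.1256  0.0892]
[241.1 195. ] 120 [ 0.5832 -0.0175  0.0892]
[298.4 208. ] 152 [0.5804 0.1023 0.0815]
[154.3 223.6] 123 [ 0.7069 -0.1475  0.0841]
[ 88.9 226.5] 184 [ 0.7445 -0.2664  0.0853]
[216.  252.6] 95 [ 0.7244 -0.0194  0.0681]
[259.8 276.9] 287 [0.7437 0.0711 0.0587]
8.3 [ 0.5339 -0.1287  0.3102] [ 0.1  0.1 -1.4] -0.0032451781329865268 [ 0.36  0.4  -0.3   1.93  0.16  0.83 -1.59]
```

Canister 3 failed again, this time with the press reaching 16.5 N. Since it is right under the arm, I grip it first.

play_rows(
  commands=[
    [0,-0.0017,0,0],
    [0,0,0,0],
    [0,0,0,0],
    [0,0,0,0],
    [0,0,0,0],
  ],
  claw=0.085,
)

```text
t: 8.8
eef_pos: [0.5327, -0.1268, 0.3072]
tool_rot: [-0.0, 1.0, 0.0, -0.0]
contact_force: [0.1, -1.5, 0.5]
gripper_width: 0.845
```

play_rows(
  commands=[
    [0,0,0.035,0],
    [0,0,0.035,0],
    [0,0,0.028,0],
    [0,0,0.005,0],
    [0,0,0,0],
  ],
)

```text
t: 9.3
eef_pos: [0.5326, -0.1268, 0.2042]
tool_rot: [-0.0, 1.0, 0.0, -0.001]
contact_force: [0.8, 0.6, 0.8]
gripper_width: 0.996
```

play_rows(
  commands=[
    [0,0,0,0],
    [0,0,0,0],
    [0,0,0,0],
    [0,0,0,0],
    [0,0,0,0],
    [0,0,0,0],
  ],
  claw=0.04,
  force=40,
)

```text
t: 9.9
eef_pos: [0.5336, -0.1272, 0.2064]
tool_rot: [0.0, 1.0, -0.0, 0.001]
contact_force: [-0.4, -1.2, 7.5]
gripper_width: 0.649
```

```bash
python3 look.py 5 scene
```

```text
scene
[22.1 88.1] 107 [ 0.3221 -0.7968  0.0975]
[241.9 130. ] 76 [ 0.3354 -0.0931  0.0853]
[218.6 145. ] 43 [ 0.4179 -0.1276  0.085 ]
[268.8 153.9] 73 [0.4214 0.0007 0.0853]
[241.4 194.8] 131 [ 0.5828 -0.0167  0.0893]
[298.5 208.1] 156 [0.5815 0.1026 0.0814]
[155.6 222.7] 124 [ 0.7008 -0.1475  0.0841]
[ 88.8 226.4] 183 [ 0.7444 -0.2672  0.0855]
[216.1 252.8] 89 [ 0.7251 -0.0193  0.0676]
[260.3 276.8] 285 [0.7433 0.0717 0.0587]
9.95 [ 0.5336 -0.1272  0.2064] [ 0.1 -1.2  7.1] 0.6532388548075131 [ 0.32  0.55 -0.26  1.99  0.23  0.62 -1.66]
```

View pics/scene5.png

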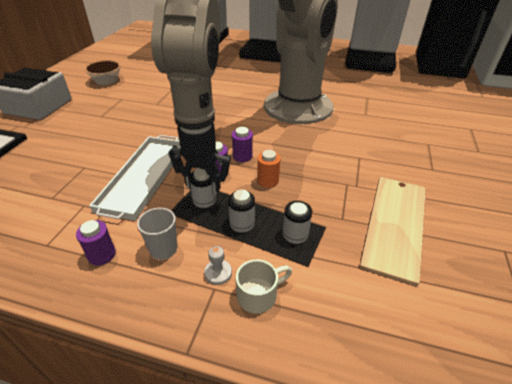

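play_rows(
  commands=[
    [0,0,-0.01,0],
    [0,0,-0.025,0],
    [0,0,-0.025,0],
    [-0.0093,0.0188,0,0],
    [-0.0186,0.0376,0,0],
    [-0.0186,0.0376,0,0],
    [-0.0186,0.0376,0,0],
    [-0.0186,0.0376,0,0],
    [-0.0092,0.0188,0,0],
    [0,0,0,0],
    [0,0,0.02,0],
    [0,0,0.02,0],
    [0,0,0.01,0],
    [0,0,0,0],
  ],
)

```text
t: 11.35
eef_pos: [0.4397, -0.3139, 0.2138]
tool_rot: [-0.001, 1.0, 0.001, -0.001]
contact_force: [0.5, -0.6, -2.1]
gripper_width: 0.653
```

```bash
python3 look.py 6 scene
```

```text
scene
[22.2 88.1] 104 [ 0.3221 -0.7945  0.0978]
[241.5 130. ] 67 [ 0.3366 -0.0944  0.0851]
[215.8 145.4] 66 [ 0.4233 -0.1322  0.0855]
[268.8 153.6] 86 [4.199e-01 2.000e-04 8.530e-02]
[241.1 194.8] 140 [ 0.583  -0.0174  0.0892]
[298.3 208.1] 152 [0.5808 0.1023 0.0812]
[155.2 224.5] 107 [ 0.7085 -0.1439  0.084 ]
[ 88.9 226.4] 183 [ 0.744  -0.2668  0.0854]
[216.2 252.8] 87 [ 0.7246 -0.0187  0.0677]
[260.4 277.1] 283 [0.7445 0.0729 0.0588]
11.4 [ 0.4401 -0.3142  0.2147] [-0.5  0.3 -1.1] 0.6532231377764317 [ 0.69  0.53 -0.23  2.01  0.2   0.63 -1.24]
```

View pics/scene6.png

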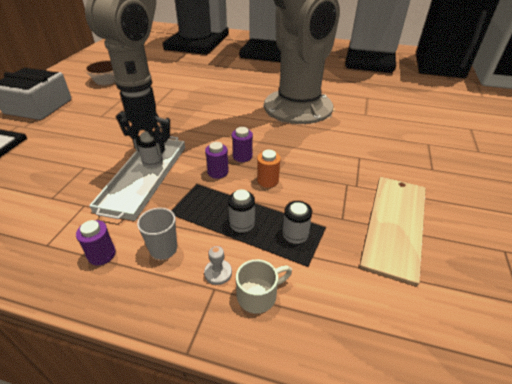

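Canister 3 is held upright over the tray (px 150,150), its underside about 7 mm above the floor. Lowering gently.

play_rows(
  commands=[
    [0,0,0.002,0],
    [0,0,0.002,0],
    [0,0,0.001,0],
    [0,0,0.001,0],
    [0,0,0,0],
  ],
)

```text
t: 11.9
eef_pos: [0.4399, -0.3149, 0.2087]
tool_rot: [0.0, 1.0, 0.0, 0.0]
contact_force: [0.2, -0.4, -2.0]
gripper_width: 0.652
```

play_rows(
  commands=[
    [0,0,0.001,0],
    [0,0,0.001,0],
    [0,0,0,0],
  ],
)

```text
t: 12.2
eef_pos: [0.4399, -0.3149, 0.2066]
tool_rot: [-0.0, 1.0, 0.0, -0.0]
contact_force: [0.2, -0.0, -2.1]
gripper_width: 0.653
```

play_rows(
  commands=[
    [0,0,0.001,0],
    [0,0,0,0],
  ],
)

```text
t: 12.4
eef_pos: [0.44, -0.315, 0.2064]
tool_rot: [0.0, 1.0, -0.0, 0.0]
contact_force: [-2.4, 1.9, 6.4]
gripper_width: 0.652
```

Contact at 6.4 N, so I release and rise.

play_rows(
  commands=[
    [0,0,0,0],
    [0,0,0,0],
    [0,0,0,0],
    [0,0,0,0],
    [0,0,0,0],
  ],
  claw=0.085,
)

```text
t: 12.9
eef_pos: [0.4399, -0.3149, 0.2057]
tool_rot: [0.0, 1.0, 0.0, -0.0]
contact_force: [1.2, -0.8, 0.2]
gripper_width: 0.999
```

play_rows(
  commands=[
    [0,0,-0.02,0],
    [0,0,-0.04,0],
    [0,0,-0.045,0],
    [0,0,0,0],
  ],
)

```text
t: 13.3
eef_pos: [0.4419, -0.3159, 0.3164]
tool_rot: [0.003, 1.0, -0.0, 0.004]
contact_force: [1.7, -0.2, -0.0]
gripper_width: 0.997
```

```bash
python3 look.py 7 scene top
```

```text
scene
[21.6 88.2] 97 [ 0.3223 -0.7971  0.0979]
[241.6 129.9] 67 [ 0.3351 -0.0934  0.0854]
[215.7 145.5] 67 [ 0.4227 -0.1335  0.0854]
[268.8 153.5] 87 [4.187e-01 3.000e-04 8.530e-02]
[241.1 194.7] 137 [ 0.5834 -0.0176  0.0893]
[298.4 208. ] 151 [0.5803 0.1022 0.0814]
[145.  225.5] 63 [ 0.7209 -0.1741  0.084 ]
[169.6 221.1] 44 [ 0.6876 -0.1254  0.084 ]
[ 88.9 226.4] 182 [ 0.7443 -0.2671  0.0854]
[216.  252.7] 89 [ 0.7245 -0.0194  0.0678]
[260.2 277.1] 279 [0.7447 0.0718 0.0587]
top
[230.2 125.1] 104 [0.7317 0.0713 0.0589]
[363.4 121.3] 123 [ 0.7435 -0.268   0.0853]
[263.1 183.4] 138 [ 0.5816 -0.0176  0.089 ]
[213.8 184. ] 135 [0.5794 0.1014 0.081 ]
[255.1 252.4] 150 [ 0.4175 -0.      0.085 ]
[312.3 251.8] 135 [ 0.4192 -0.1342  0.0851]
[295.4 289.6] 148 [ 0.3325 -0.0935  0.0851]
13.4 [ 0.4401 -0.3151  0.3117] [0.2 0.3 0. ] 0.9982543940927879 [ 0.73  0.39 -0.27  1.95  0.14  0.82 -1.19]
```

View pics/scene7.png

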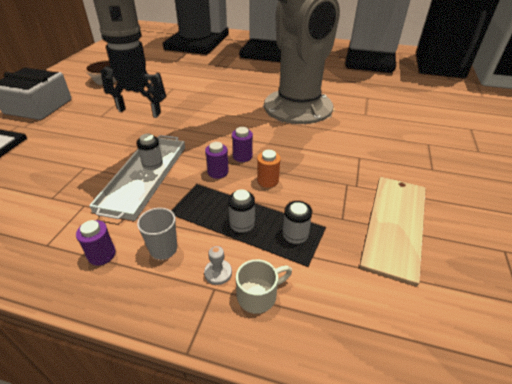

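Canister 3 stands upright in the tray (px 150,150). Next I fetch canister 2.

play_rows(
  commands=[
    [0.0203,-0.0425,0,0],
    [0.0203,-0.0425,0,0],
    [0.0203,-0.0425,0,0],
    [0.0203,-0.0425,0,0],
    [0.0203,-0.0425,0,0],
    [0.0203,-0.0425,0,0],
    [0.0203,-0.0425,0,0],
    [0,0,0,0],
    [0,0,0,0],
  ],
)

```text
t: 14.3
eef_pos: [0.5816, -0.0159, 0.3088]
tool_rot: [-0.0, 1.0, 0.002, -0.002]
contact_force: [-0.3, -0.3, -0.0]
gripper_width: 0.997
```

play_rows(
  commands=[
    [0.0005,0.0012,0.035,0],
    [0,0,0.035,0],
    [0,0,0.03,0],
    [0,0,0.005,0],
    [0,0,0,0],
  ],
)

```text
t: 14.8
eef_pos: [0.5816, -0.02, 0.2046]
tool_rot: [0.0, 1.0, -0.001, -0.002]
contact_force: [0.2, 0.1, 0.7]
gripper_width: 0.998
```

play_rows(
  commands=[
    [0,0,0,0],
    [0,0,0,0],
    [0,0,0,0],
    [0,0,0,0],
    [0,0,0,0],
    [0,0,0,0],
  ],
  claw=0.04,
  force=40,
)

```text
t: 15.4
eef_pos: [0.5832, -0.0187, 0.2075]
tool_rot: [0.0, 1.0, -0.0, 0.001]
contact_force: [-0.7, -1.3, 7.1]
gripper_width: 0.655
```

play_rows(
  commands=[
    [0,0,-0.01,0],
    [0,0,-0.025,0],
    [0,0,-0.025,0],
    [-0.0016,0.0208,0,0],
    [-0.0032,0.0417,0,0],
    [-0.0032,0.0417,0,0],
    [-0.0032,0.0417,0,0],
    [-0.0032,0.0417,0,0],
    [-0.0032,0.0417,0,0],
    [-0.0032,0.0417,0,0],
    [-0.0016,0.0208,0,0],
    [0,0,0,0],
    [0,0,0.02,0],
    [0,0,0.02,0],
    [0,0,0.01,0],
    [0,0,0,0],
  ],
)

```text
t: 17.0
eef_pos: [0.5596, -0.3092, 0.2145]
tool_rot: [-0.001, 1.0, 0.001, -0.001]
contact_force: [-0.4, 0.0, -1.2]
gripper_width: 0.655
```

```bash
python3 look.py 8 scene
```

```text
scene
[22.6 88.2] 110 [ 0.3224 -0.7902  0.0977]
[241.8 129.9] 70 [ 0.3353 -0.0931  0.0851]
[215.6 145.3] 75 [ 0.4221 -0.1342  0.0853]
[268.7 153.6] 87 [4.187e-01 2.000e-04 8.520e-02]
[298.4 208.1] 156 [0.581  0.1025 0.0813]
[155.8 222.1] 138 [ 0.7001 -0.1505  0.084 ]
[ 88.9 226.4] 190 [ 0.7444 -0.2668  0.0855]
[216.2 252.9] 90 [ 0.7247 -0.0189  0.0673]
[259.9 276.9] 293 [0.7444 0.0713 0.0586]
17.05 [ 0.5601 -0.3096  0.2156] [-0.1  0.8 -1.2] 0.6514667493716545 [ 0.61  0.65 -0.27  1.76  0.24  0.76 -1.36]
```

View pics/scene8.png

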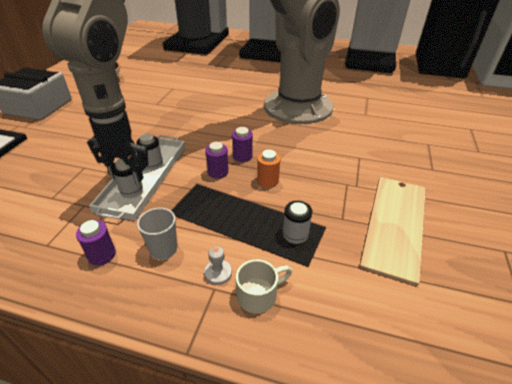

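Canister 2 is held upright in the tray area (px 127,180), clear of canister 3. Lowering.

play_rows(
  commands=[
    [0,0,0.002,0],
    [0,0,0.002,0],
    [0,0,0.001,0],
    [0,0,0,0],
  ],
)

```text
t: 17.45
eef_pos: [0.5601, -0.3104, 0.2109]
tool_rot: [0.0, 1.0, 0.0, 0.0]
contact_force: [0.3, -0.3, -0.8]
gripper_width: 0.654
```

play_rows(
  commands=[
    [0,0,0.001,0],
    [0,0,0.001,0],
    [0,0,0,0],
  ],
)

```text
t: 17.75
eef_pos: [0.56, -0.3104, 0.2085]
tool_rot: [-0.0, 1.0, 0.0, -0.0]
contact_force: [0.3, -0.1, -1.5]
gripper_width: 0.658
```

play_rows(
  commands=[
    [0,0,0.001,0],
    [0,0,0,0],
  ],
)

```text
t: 17.95
eef_pos: [0.5601, -0.3104, 0.2077]
tool_rot: [0.0, 1.0, 0.0, 0.0]
contact_force: [0.3, -0.1, -0.8]
gripper_width: 0.65
```

play_rows(
  commands=[
    [0,0,0.001,0],
    [0,0,0,0],
  ],
)

```text
t: 18.15
eef_pos: [0.5602, -0.3103, 0.2076]
tool_rot: [0.0, 1.0, 0.0, 0.0]
contact_force: [-2.8, 0.2, 6.1]
gripper_width: 0.655
```

play_rows(
  commands=[
    [0,0,0,0],
    [0,0,0,0],
    [0,0,0,0],
    [0,0,0,0],
    [0,0,0,0],
  ],
  claw=0.085,
)

```text
t: 18.65
eef_pos: [0.5601, -0.3104, 0.2066]
tool_rot: [-0.0, 1.0, 0.0, -0.0]
contact_force: [0.3, -0.3, -0.9]
gripper_width: 0.998
```

play_rows(
  commands=[
    [0,0,-0.02,0],
    [0,0,-0.04,0],
    [0,0,-0.045,0],
    [0,0,0,0],
    [0.0021,-0.0412,0,0],
    [0.0021,-0.0412,0,0],
    [0.0021,-0.0412,0,0],
    [0.0021,-0.0412,0,0],
    [0.0021,-0.0412,0,0],
    [0.0021,-0.0412,0,0],
    [0.0021,-0.0412,0,0],
    [0.0021,-0.0412,0,0],
    [0.0021,-0.0412,0,0],
    [0.0021,-0.0412,0,0],
    [0,0,0,0],
    [0,0,0,0],
  ],
)

```text
t: 20.25
eef_pos: [0.5808, 0.1029, 0.3114]
tool_rot: [-0.0, 1.0, 0.001, -0.0]
contact_force: [0.1, -1.1, -0.7]
gripper_width: 0.99
```

```bash
python3 look.py 9 scene top
```

```text
scene
[53.8 76.5] 42 [ 0.2119 -0.7745  0.0968]
[22.2 88.2] 121 [ 0.3221 -0.794   0.0975]
[146. 137.] 78 [ 0.4424 -0.313   0.0895]
[122.7 164.2] 104 [ 0.5593 -0.3076  0.0895]
[298.2 208.1] 150 [0.5805 0.1018 0.0815]
[156.4 224. ] 124 [ 0.7061 -0.1434  0.084 ]
[ 88.9 226.5] 188 [ 0.7447 -0.2666  0.0854]
[216.  252.5] 104 [ 0.7244 -0.0202  0.068 ]
[259.2 276. ] 324 [0.7407 0.0683 0.0588]
top
[240.  126.9] 46 [0.7262 0.0366 0.0593]
[363.3 121.3] 127 [ 0.7436 -0.2683  0.0851]
[383.9 194.5] 142 [ 0.5573 -0.3096  0.0888]
[389.  244.4] 149 [ 0.4394 -0.3149  0.0888]
20.35 [0.5811 0.1003 0.3113] [-0.  -0.7  1. ] 0.9952386747832048 [ 0.03  0.47 -0.39  1.83  0.23  0.89 -2.05]
```

View pics/scene9.png

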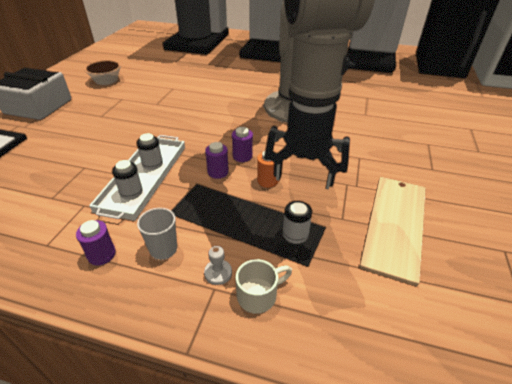

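Canisters 2 and 3 stand in the tray with their buttons up (z≈0.089). Now canister 1.

play_rows(
  commands=[
    [-0.001,-0.0012,0.035,0],
    [0,0,0.035,0],
    [0,0,0.032,0],
    [0,0,0.005,0],
    [0,0,0,0],
  ],
)

```text
t: 20.85
eef_pos: [0.58, 0.1015, 0.2041]
tool_rot: [0.0, 1.0, -0.001, -0.001]
contact_force: [0.6, -0.3, 0.3]
gripper_width: 0.999
```

play_rows(
  commands=[
    [0,0,0,0],
    [0,0,0,0],
    [0,0,0,0],
    [0,0,0,0],
    [0,0,0,0],
    [0,0,0,0],
  ],
  claw=0.04,
  force=40,
)

```text
t: 21.45
eef_pos: [0.5809, 0.1026, 0.2067]
tool_rot: [0.0, 1.0, -0.0, 0.002]
contact_force: [-0.7, -1.3, 7.7]
gripper_width: 0.652
```

play_rows(
  commands=[
    [0,0,-0.01,0],
    [0,0,-0.025,0],
    [0,0,-0.025,0],
    [-0.0076,-0.0174,0,0],
    [-0.0152,-0.0348,0,0],
    [-0.0152,-0.0348,0,0],
    [-0.0152,-0.0348,0,0],
    [-0.0152,-0.0348,0,0],
    [-0.0152,-0.0348,0,0],
    [-0.0076,-0.0174,0,0],
    [0,0,0,0],
    [0,0,0.02,0],
    [0,0,0.015,0],
    [0,0,0.005,0],
    [0,0,0,0],
  ],
)

```text
t: 22.95
eef_pos: [0.4889, 0.3106, 0.2238]
tool_rot: [0.001, 1.0, -0.0, -0.001]
contact_force: [-0.4, 0.5, -1.1]
gripper_width: 0.654
```

```bash
python3 look.py 10 scene
```

```text
scene
[22.3 88.3] 125 [ 0.3219 -0.7929  0.0975]
[240.4 130. ] 56 [ 0.336  -0.0971  0.0854]
[146.1 136.9] 78 [ 0.4417 -0.3132  0.0893]
[215.6 145.4] 88 [ 0.4217 -0.134   0.0852]
[122.8 164.2] 105 [ 0.5598 -0.3079  0.0894]
[156.1 223.9] 124 [ 0.7052 -0.1443  0.0839]
[ 89.  226.6] 186 [ 0.7443 -0.2664  0.0854]
[216.1 253. ] 91 [ 0.7253 -0.0192  0.0675]
[259.5 276.9] 305 [0.7436 0.0698 0.0587]
23.0 [0.489  0.3111 0.2246] [-0.1 -0.1 -1.4] 0.6521386155726553 [-0.38  0.58 -0.38  1.9   0.32  0.72 -2.52]
```

View pics/scene10.png

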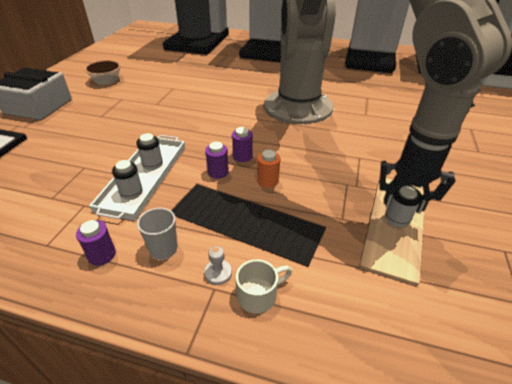

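Canister 1 is held upright over the board (px 403,210), about 9 mm above it. Lowering.

play_rows(
  commands=[
    [0,0,0.002,0],
    [0,0,0.002,0],
    [0,0,0.002,0],
    [0,0,0.001,0],
    [0,0,0,0],
  ],
)

```text
t: 23.5
eef_pos: [0.4888, 0.3116, 0.2176]
tool_rot: [0.0, 1.0, 0.0, -0.0]
contact_force: [-0.5, -0.9, -2.3]
gripper_width: 0.655
```

play_rows(
  commands=[
    [0,0,0.001,0],
    [0,0,0,0],
  ],
)

```text
t: 23.7
eef_pos: [0.4888, 0.3116, 0.2166]
tool_rot: [0.0, 1.0, 0.0, -0.0]
contact_force: [-1.5, -0.2, -1.4]
gripper_width: 0.657
```

play_rows(
  commands=[
    [0,0,0.001,0],
    [0,0,0,0],
  ],
)

```text
t: 23.9
eef_pos: [0.4888, 0.3116, 0.2156]
tool_rot: [0.0, 1.0, 0.0, -0.0]
contact_force: [0.3, 0.4, -1.6]
gripper_width: 0.653
```

play_rows(
  commands=[
    [0,0,0.001,0],
    [0,0,0,0],
  ],
)

```text
t: 24.1
eef_pos: [0.4889, 0.3117, 0.2148]
tool_rot: [-0.0, 1.0, 0.0, 0.0]
contact_force: [-0.3, -0.1, -0.4]
gripper_width: 0.656
```

play_rows(
  commands=[
    [0,0,0.001,0],
    [0,0,0,0],
  ],
)

```text
t: 24.3
eef_pos: [0.4889, 0.3117, 0.2147]
tool_rot: [0.0, 1.0, -0.0, 0.0]
contact_force: [-1.5, -1.9, 8.5]
gripper_width: 0.649
```

play_rows(
  commands=[
    [0,0,0,0],
    [0,0,0,0],
    [0,0,0,0],
    [0,0,0,0],
    [0,0,0,0],
  ],
  claw=0.085,
)

```text
t: 24.8
eef_pos: [0.4888, 0.3116, 0.2136]
tool_rot: [0.0, 1.0, 0.0, -0.0]
contact_force: [0.3, -0.0, 0.8]
gripper_width: 0.989
```

play_rows(
  commands=[
    [0,0,-0.02,0],
    [0,0,-0.04,0],
    [0,0,-0.045,0],
    [0,0,-0.04,0],
    [0,0,0,0],
    [0,0,0,0],
  ],
)

```text
t: 25.4
eef_pos: [0.4889, 0.3117, 0.3596]
tool_rot: [-0.0, 1.0, -0.0, 0.001]
contact_force: [0.3, 0.0, -0.6]
gripper_width: 0.991
```

```bash
python3 look.py 11 scene top
```

```text
scene
[22.2 88.2] 116 [ 0.3224 -0.7918  0.0976]
[146. 137.] 76 [ 0.4419 -0.3134  0.0894]
[213.6 146. ] 53 [ 0.4265 -0.1381  0.0852]
[122.7 164.2] 104 [ 0.5598 -0.308   0.0894]
[406.8 195.1] 135 [0.4884 0.3107 0.0892]
[156.1 224.4] 121 [ 0.7073 -0.1423  0.084 ]
[ 88.9 226.5] 186 [ 0.7441 -0.2666  0.0854]
[216.1 253. ] 92 [ 0.7248 -0.019   0.0677]
[259.8 276.8] 295 [0.7436 0.0713 0.0588]
top
[229.5 125.6] 124 [0.7283 0.0751 0.0592]
[363.3 121.2] 128 [ 0.7439 -0.2684  0.085 ]
[264.9 133. ] 42 [ 0.7137 -0.0199  0.0689]
[383.9 194.5] 143 [ 0.5581 -0.3096  0.0889]
[123.4 223.5] 71 [0.4794 0.3103 0.0893]
[389.  244.4] 150 [ 0.4395 -0.3155  0.0888]
[314.6 249.9] 81 [ 0.4239 -0.1409  0.085 ]
25.5 [0.4885 0.3111 0.3574] [-0.1 -0.1 -0.4] 0.9954942285320573 [-0.32  0.41 -0.45  1.81  0.21  0.97 -2.43]
```

View pics/scene11.png

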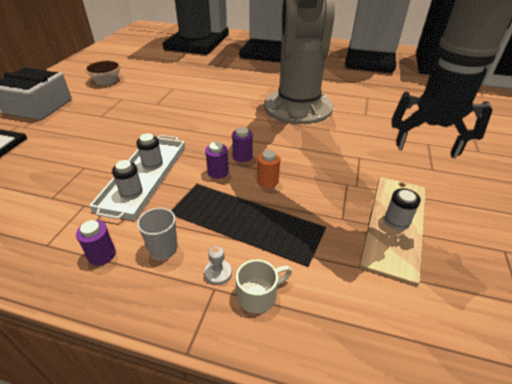

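View pics/top11.png

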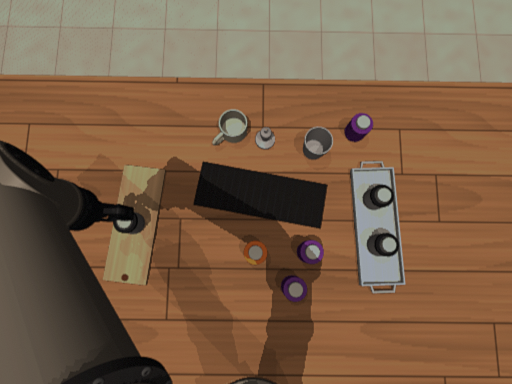

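Both views show canister 1 upright at the board centre. Its button is at 0.089, which is the latched height there. Canisters 2 and 3 are upright in the tray with buttons up, and the bystanders and look-alikes have not moved.

```bash
python3 -c "
from station import bot
print(bot.hand_in())"
```

```text
the job is handed in; nothing more can be done
None
```

I tested the canisters in order from left to right and handed the job in at about 25.5 s. Canister 1 sealed and is on the wooden board. Canisters 2 and 3 failed and are in the metal tray.

| Canister | Press force (N) | Button after release | Placed |
|---|---|---|---|
| 1 | 17 | stayed down (z 0.0892 to 0.0815) | wooden board |
| 2 | 23 | sprang back up (z about 0.089) | metal tray |
| 3 | 8, then 16.5 | sprang back up both times (z about 0.089) | metal tray |

- **Second press on canister 3:** the first press reached only about 8 N, so I pressed it again to be sure.
- **Set-down:** each canister was lowered until the tool felt contact at 6 to 8 N, and only then released. I placed 3 first, then 2, then 1, after all the tests were done.
- **Final pictures:** both cameras show all three canisters upright on the right surfaces. The mug, tamper, tumbler and coloured look-alikes are where they started, and the open gripper is well clear of everything.
- **Checks:** none of my last checks failed. In the top view the arm partly hid canister 1, so its button reads about 9 mm off in x there; the scene camera puts it at (0.488, 0.311), the board centre.

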